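Pack the tube rack into the specimen carrier and lock its push-and-turn latch

TASK

Get the blood samples ready for the courier: set the blue tube rack with its four tubes upright into the specimen carrier, between the white rails on its floor, shut the yellow lid, then lock it by pushing the black sprung knob fully down, turning it clockwise while it is down until it stops (pointer from the green dot to the red dot), and letting it spring up into its catch. Keep the tubes in the rack and do not push or knock over the bottles and the jar standing round the carrier.

Things in the scene. Friction and masses are not known exactly. Their poses are not given: they have to be found in the camera images.
- carrier: specimen carrier, fast on the desk: grey open box 170 (x) x 144 (y) x 50 mm high, 5 mm walls, floor 8 mm above the desk, with a latch nose 64 mm wide sticking out on its -x side to x = -156 mm. Origin: centre of its underside; +x towards the lid hinge, -x towards the latch nose, z up
- rack_seat (a point): centre of the rack's seat on the carrier's floor (8 mm above the desk, over the carrier's origin; axes as the carrier's): where the rack's origin belongs, with the rack's y axis along this x axis, either way round. White rails (round tops 11 mm above the floor) leave 140 (x) x 56 (y) mm for its foot
- lid_hinge (a point): middle of the lid's hinge line, 84 mm along the carrier's x from its origin, 50.5 mm above the desk; the line runs along the carrier's y; axes as the carrier's
- lid (a joint): angle of the yellow lid, rad: 0 shut, 1.57 upright, stops at 1.85. A cover 168 mm deep from the hinge line, 144 wide, 58 high; its nose (68 mm wide, 6 mm thick, at rim height) reaches 241 mm from the hinge line. Stiff hinge: stays where it is left, 3 to 5 N at the front closes it. Shut, its flat top is 108 mm above the desk
- lid_front (a point): middle of the front edge of the cover's flat top: 168 mm from the hinge line, 58 mm above the rim plane; it moves with the lid. Its axes: x from the front to the hinge, y along the hinge line, z out of the lid's top
- knob_grip (a point): point on the axis (z) of the black knob on the lid's nose, 214 mm from the hinge line; turns with the knob. It lies 21 mm above the round skirt (diameter 48 mm) and 4 mm below the top of the grip bar, 44 x 12 x 25 mm high, which lies 35 deg anticlockwise (from above) of this x axis. Lid shut, knob up: 99 mm above the desk. The cover's front wall is 46 mm from the axis
- latch_plunger (a joint): how far the knob is pushed down, m: 0 up, 0.012 fully down; spring 4 N at the top, 10 N fully down. A T-shaped foot under it drops into a slot of the carrier as the lid shuts; it can turn only with the knob more than 10 mm down, and springs up to about 0.005 when locked
- latch_knob (a joint): turn of the knob, rad: 0 open (bar points to the green dot), 1.22 fully turned clockwise seen from above (red dot, locked)
- rack: blue tube rack, 48 (x) x 132 (y) x 62 mm, with two long rails each side (26 to 30 mm and 58 to 62 mm above its foot); origin: centre of its underside, y along its length. Four capped tubes stand in its corner holes and rise to 89 mm above its foot; its middle is free, so it can be gripped there across its 48 mm width. 185 g loaded
- tube_1: capped sample tube, 16 x 84 mm, in the rack at x -10.5, y -52.5 mm; origin: its lower end (5 mm above the rack's foot), z along the tube
- tube_2: as tube_1, at x +10.5, y -52.5 mm
- tube_3: as tube_1, at x -10.5, y +52.5 mm
- tube_4: as tube_1, at x +10.5, y +52.5 mm
- amber_bottle: brown bottle with gold cap, 51 mm diameter, 120 mm high, standing beside the carrier; origin: centre of its underside. Bystander
- specimen_jar: clear jar with red lid, 63 mm diameter, 66 mm high, standing beside the carrier; origin: centre of its underside. Bystander
- wash_bottle: white bottle with brown cap, 84 mm diameter, 180 mm high, standing beside the carrier; origin: centre of its underside. Bystander
Not all that is in view belongs to the job. Of the things that look like the rack, take the one that is farthest to the robot's left at the start.

How it is judged:
By the outcome, as a careful person would: the job done as asked, in the order asked, and still so for the second after the job is handed in, with the robot touching nothing.
It also fails if it takes over 67 s, if anything falls off the work surface, if the arm or the gripper's body presses on something with over 40 N, if the wrist force passes 120 N, or if a joint passes its speed limit or range.

ROBOT

A 7-joint arm with a two-finger parallel gripper is mounted at the origin on a cart in front of the work surface, level with it; the furniture and walls round the work are solid. World frame = base frame: x ahead of the robot, y to its left, z up, the work surface at z = 0. Lengths are in m, angles in rad, forces in N, time in s.
With the tool pointing down it reaches from about 0.4 to 0.85 m from the base axis. Payload 4.5 kg.
Tool frame: the origin (TCP) lies between the finger pads; the fingertips stand r.tip_reach ahead of it and the grasp point (between the pads) lies 3 mm ahead of it (r.tip_reach is the distance from the TCP to the fingertips, in m); z points along the fingers, y is the line along which they close (so a half turn about z gives the same grasp; the last joint's range is limited). The gripper opens to 88 mm and grips with 3 to 60 N. Pads are 18 mm wide; open, the fingers measure 123 mm over their backs; the gripper's body (75 mm by 187 mm) begins 45 mm behind the grasp point.
Start: joints at [-1.066, 0.689, -0.195, 1.565, 0.157, 0.902, -0.215], TCP at [0.283, 0.557, 0.261] pointing down, gripper open.
Joint ranges: [-3.01, 3.01], [-0.46, 2.08], [-1.47, 1.51], [0.13, 2.56], [-1, 4.14], [0.04, 2.09], [-2.66, 2.66]. Speed limits (rad/s): [2.57, 2.57, 3.14, 3.14, 3.14, 3.14, 3.14].

INTERFACE

Orientations are given as a unit quaternion [x, y, z, w].
In Python, from plant import r gives the robot as it stands.
- The arm moves only by the tool step_arm, never from a script. Its argument "motion" is a list of rows, each an object with "dp": the shift along the tool's x, y, z in mm, a list of three; "twist": the turn, a rotation vector about the tool's x, y, z in rad, a list of three; "hand": the opening, from -1 (shut) to 1 (fully open). In form: [{"dp": [dx, dy, dz], "twist": [rx, ry, rz], "hand": hand}, ...]. A call has 1 to 5 rows; each row is the pose to reach, as a shift and turn from the pose commanded when the call began, along the tool's axes at that moment; what a row does not reach only later rows make up. A row lasts 1/8 s, in which the tool goes at most 62.5 mm and 10.7 degrees, less where a joint would pass 70% of its speed; a pose out of reach is approached as far as the arm can. A call with a gripper value outside its range is refused whole. The fingers move at their own pace and stop on an object; "force" is the grip in N (left out, the last holds). Time passes only in rows, so rows that repeat a pose let the fingers close. It gives the time, the measured TCP pose, the force, the opening and the grip force at its end, in the units of the state.
- r.get_state(): the state, without advancing time (a new reading comes with each control period).
- r.snapshot(name): name is "scene" or "side" or "wrist"; returns a dict with "pixels" (400x640x3 uint8, red, green, blue), "depth" (400x640 float32, m along the optical axis (not along the pixel's ray), 0 where there is no reading), "fx", "fy", "cx", "cy" (pixels), "xyz" and "orientation" of the camera in the world; the wrist camera has in their place "mount" (4x4, takes a point from camera to tool coordinates, whose origin is the TCP and whose axes are the flange's). Camera axes: x right, y down, z forward; pixel columns grow to the right and rows downward; lengths in m; the calibration is good to about 2 mm. A picture is of the moment at which its call begins: read the wrist's pose just before it.
- r.finish_job(): hands the job in; it is judged then, once.
Trained networks look in the newest picture that a camera, given by its name, has taken for a name from the list of things; names that differ only in an ending like _2 or _b are one class to them, and where a whole thing is asked for, a point or a joint stands for the part that bears it (a point fixed in the world has none). Each returns a list of dicts, best first, with "score" (0 to 1); they miss things now and then, are a little off and sometimes report something else, mostly with a low value. They report only what shows in the picture. A call takes as long as a camera call. They do not tell look-alikes from the thing itself.
- r.search_frame(camera, thing): "at" ([x, y, z] in m, in the coordinates of the camera as it stood for that picture, good to about 4 mm: the middle of the surface that is visible of it).
The state is a dict: "clock": time; "q": joint angles; "qd": joint speeds; "joint_torque": joint torques, N m; "tool_pos": TCP position; "eef_rot": TCP orientation; "contact_force": force on the tool from outside, world axes, zero at the start; "moment": the same for the moment, N m; "opening": opening from 0.0 (shut) to 1.0 (fully open); "finger_force": force on a finger pad.
Only numpy, scipy, OpenCV 4.12 (cv2) and the standard library are available. Lean on these libraries where they do the work, as an engineer would, in place of code of your own. Each camera call takes 0.05 s, during which the arm holds its last target. There are 200 camera calls.

## Working session

There is one attempt and no reset: what is moved stays moved. The work goes in short steps, Python scripts to look and compute and a tool call to move; the robot and the scene stay as the last step left them, time stands still between calls to the robot, and variables do not carry over. Pictures are saved under pics/ and viewed, at most 14 in all, crops included, and the job is handed in when it is done.

Besides the shell and the picture viewer there is one more tool, called after "Request:" as name(argument=value, ...) on one line, values as JSON. step_arm: Moves the arm, as the interface text tells. Its arguments: {"type":"object","properties":{"motion":{"type":"array"},"force":{"type":"number"}},"required":["motion"]}

```bash
mkdir -p pics; ls; cat > h.py <<'E'
import numpy as np, cv2
from scipy.spatial.transform import Rotation as R
from plant import r
def cam(name):
    st=r.get_state(); s=r.snapshot(name)
    if 'mount' in s:
        T=np.eye(4); T[:3,:3]=R.from_quat(st['eef_rot']).as_matrix(); T[:3,3]=st['tool_pos']; M=T@np.array(s['mount'])
    else:
        M=np.eye(4); o=np.array(s['orientation'])
        M[:3,:3]=R.from_quat(o).as_matrix() if o.size==4 else o; M[:3,3]=s['xyz']
    return s,M
def cloud(s,M):
    d=s['depth']; v,u=np.mgrid[:400,:640]
    P=np.stack([(u-s['cx'])/s['fx']*d,(v-s['cy'])/s['fy']*d,d],-1)
    W=P@M[:3,:3].T+M[:3,3]; W[d<=0]=np.nan
    return W
def find(name,M,s,things):
    for t in things:
        for o in r.search_frame(name,t)[:4]:
            a=np.array(o['at']); w=M[:3,:3]@a+M[:3,3]
            print(name,t,round(o['score'],2),w.round(3),'px',int(s['fx']*a[0]/a[2]+s['cx']),int(s['fy']*a[1]/a[2]+s['cy']))
def save(n,im,sc=1):
    im=cv2.cvtColor(im,cv2.COLOR_RGB2BGR); cv2.imwrite('pics/'+n,cv2.resize(im,None,fx=sc,fy=sc))
E
python3 - <<'E'
from h import *
ims=[]
for n in ['scene','side']:
    s,M=cam(n); ims.append(s['pixels']); np.savez(n,p=s['pixels'],W=cloud(s,M)); print(n,s['fx'],M.round(3).tolist())
    find(n,M,s,['rack','carrier','knob_grip','lid','amber_bottle','specimen_jar','wash_bottle','tube_1'])
    save(n+'.png',s['pixels'],1.25)
st=r.get_state(); print(st, r.tip_reach)
E
```

```text
pics
scene 445.3127331084311 [[0.708, -0.498, 0.5, 0.034], [-0.706, -0.49, 0.512, -0.772], [-0.01, -0.715, -0.699, 0.84], [0.0, 0.0, 0.0, 1.0]]
scene rack 0.84 [ 0.527 -0.395  0.028] px 355 267
scene rack 0.78 [ 0.529 -0.557  0.04 ] px 415 308
scene rack 0.28 [ 0.58  -0.173  0.069] px 303 195
scene carrier 0.76 [0.575 0.059 0.047] px 245 162
scene carrier 0.41 [0.597 0.071 0.269] px 238 86
scene knob_grip 0.45 [0.594 0.068 0.267] px 238 88
scene lid 0.91 [0.6   0.082 0.137] px 243 128
scene lid 0.45 [ 0.665 -0.118  0.11 ] px 312 158
scene amber_bottle 0.88 [ 0.578 -0.174  0.072] px 303 195
scene specimen_jar 0.79 [0.404 0.015 0.061] px 202 196
scene wash_bottle 0.74 [ 0.662 -0.113  0.109] px 310 158
scene tube_1 0.68 [ 0.479 -0.378  0.073] px 335 263
scene tube_1 0.63 [ 0.565 -0.432  0.074] px 380 254
scene tube_1 0.45 [ 0.489 -0.357  0.091] px 332 250
side 450.48493552350044 [[1.0, -0.018, 0.002, 0.568], [-0.013, -0.656, 0.755, -1.04], [-0.012, -0.755, -0.656, 0.822], [0.0, 0.0, 0.0, 1.0]]
side rack 0.63 [ 0.537 -0.561  0.036] px 298 335
side rack 0.63 [0.568 0.054 0.056] px 310 144
[... 739 characters left out ...]
q': array([-1.06616377,  0.68906501, -0.19463308,  1.56532895,  0.15729309,
        0.90249091, -0.21507903]), 'qd': array([ 0.00201777, -0.00047323,  0.00122822,  0.00065586, -0.00203604,
       -0.00091503, -0.00022406]), 'joint_torque': array([-1.89595369e-05, -5.27472281e+01, -1.26713712e+00, -1.53744739e+01,
       -5.19337028e-02, -8.55322742e-04, -2.43980367e-06]), 'tool_pos': array([0.28348324, 0.55702435, 0.26075767]), 'eef_rot': array([ 2.33214665e-01,  9.72425276e-01,  4.81294314e-05, -6.61628694e-06]), 'contact_force': array([ 0.77239482, -0.36488953, -0.88520501]), 'moment': array([ 0.01100846,  0.00671615, -0.03096629]), 'finger_force': 0.0, 'opening': 0.9989828294436321} 0.022
```

View pics/scene.png

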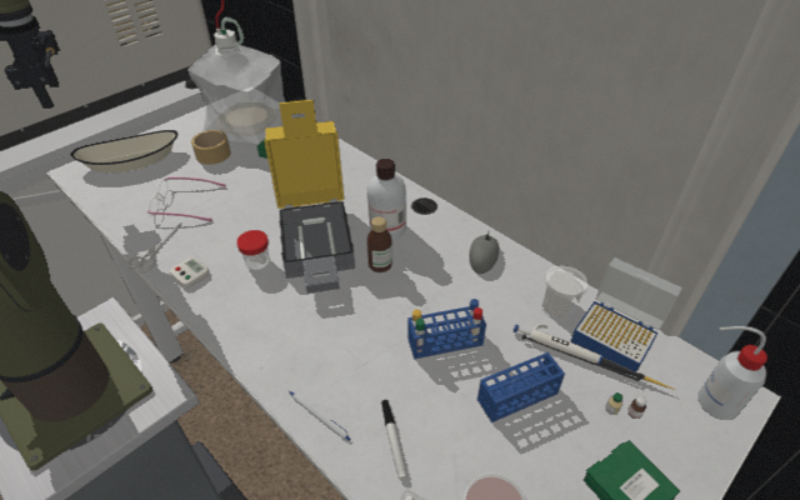

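View pics/side.png

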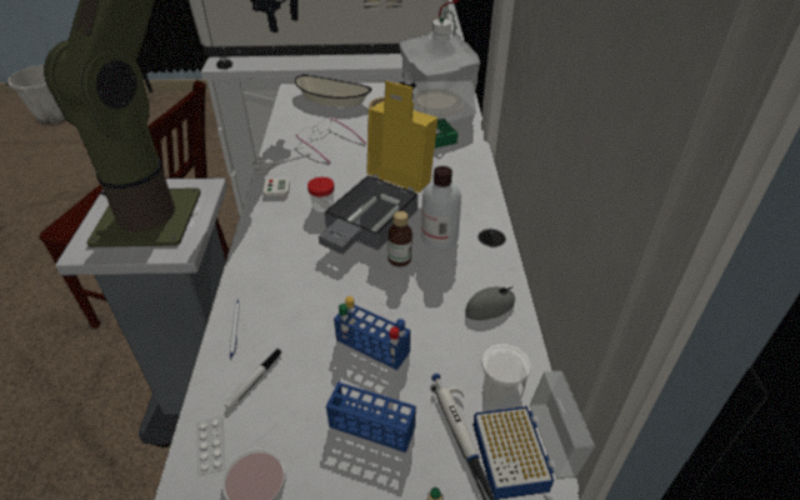

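The scene picture shows two blue racks. One holds tubes (about px 355,267 in the raw 640-wide image) and the other is empty (415,308). The tip box at about (490,268) also has a blue rim. The farthest to the left (larger y) is the one with four tubes at about (0.53, -0.40). The carrier is at (250,190) with its lid up and its nose towards -y, the jar is to its left, and the amber and wash bottles are to its right.

```bash
python3 - <<'E'
from h import *
for n in ['scene','side']:
    f=np.load(n+'.npz'); p=f['p'].astype(int); W=f['W']; x,y,z=W[...,0],W[...,1],W[...,2]
    if n=='scene': save('crop.png',f['p'][215:310,300:460],4)
    def rect(m,lab):
        q=W[m][:,:2].astype(np.float32)
        if len(q)<10: print(lab,len(q));return
        c,sz,a=cv2.minAreaRect((q*1000).astype(np.float32)); print(n,lab,len(q),np.round(c,1),np.round(sz,1),round(a,1))
    blue=(p[...,2]>p[...,0]+30)&(abs(x-.53)<.12)&(abs(y+.4)<.1)
    print('zmax',np.nanpercentile(z[blue],[5,50,99]))
    rect(blue&(z>.052)&(z<.068),'racktop')
    rect(blue&(z>.01)&(z<.07),'rack all')
    yel=(p[...,0]>p[...,2]+60)&(p[...,0]>100)&(y>0)&(y<.25)&(abs(x-.6)<.15)
    rect(yel,'lid'); q=W[yel]; c=np.median(q,0); 
    u,s_,vt=np.linalg.svd(q[np.abs(q-c).max(1)<.05]-c,full_matrices=False); print('lid c',c.round(3),'n',vt[2].round(3),'zr',np.nanpercentile(q[:,2],[1,99]))
    g=(abs(x-.57)<.13)&(y>-.15)&(y<.16)&~yel&(p.max(-1)<130)
    rim=g&(z>.045)&(z<.056); rect(rim,'rim')
    wh=(abs(x-.58)<.07)&(abs(y-.06)<.08)&(z>.012)&(z<.025)&(p.min(-1)>130); rect(wh,'rails')
    top=(z>.112)&(z<.125)&(abs(x-.58)<.04)&(abs(y+.17)<.04); rect(top,'ambertop')
    rect((z>.06)&(z<.07)&(abs(x-.41)<.05)&(abs(y-.015)<.05),'jartop')
    rect((z>.05)&(z<.19)&(abs(x-.68)<.08)&(abs(y+.12)<.07)&(x>.625),'wash')
E
```

```text
zmax [0.00228262 0.02971479 0.08795523]
scene racktop 544 [ 532.2 -390.8] [ 53.  131.6] 58.0
scene rack all 956 [ 563.1 -410.1] [ 53.3 204.7] 58.2
scene lid 3940 [597.   77.3] [ 78.6 148.3] 56.1
lid c [0.601 0.083 0.135] n [-0.707 -0.696  0.128] zr [0.04630713 0.28596482]
scene rim 787 [553.4  -8.5] [254.7 276.1] 6.4
scene rails 29 [547.   31.4] [80.5 31.3] 12.1
scene ambertop 88 [ 588.7 -160.4] [25.5 28.5] 79.5
scene jartop 343 [409.4  27.9] [61.7 62.5] 0.4
scene wash 1248 [669.4 -99.4] [64.8 82.9] 45.6
zmax [0.00579805 0.0326641  0.08972515]
side racktop 465 [ 534.7 -391.6] [ 47.9 131.1] 57.5
side rack all 896 [ 564.5 -410.5] [ 48.  201.9] 57.7
side lid 615 [598.9  79.2] [ 72.8 149.5] 55.2
lid c [0.606 0.085 0.215] n [-0.405 -0.635 -0.658] zr [0.05353335 0.29145376]
side rim 1177 [559.7  -4.5] [260.  275.8] 4.6
rails 0
side ambertop 96 [ 591.3 -159.4] [28.3 27.6] 88.7
side jartop 215 [412.   31.7] [63.5 60.7] 66.3
side wash 1340 [ 676.9 -101.5] [63.9 82.9] 80.9
```

View pics/crop.png

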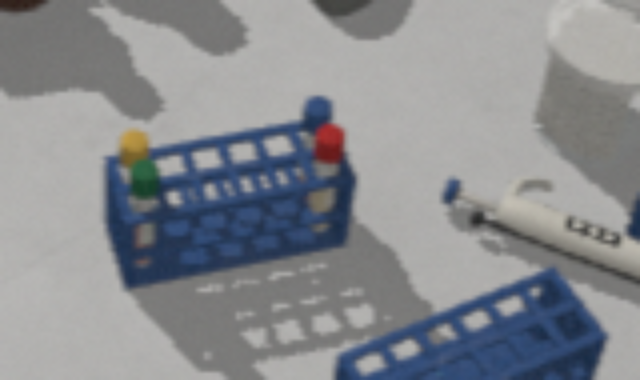

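The crop shows the chosen rack with yellow and green caps at the left end (135,150)/(145,180) and blue and red caps at the right end (318,110)/(330,140). It is the tube-filled one. I'm moving over the carrier for a close look.

Request:
step_arm(motion=[{"dp": [-220,-220,-160],"twist": [0,0,0],"hand": 1},{"dp": [-220,-220,-160],"twist": [0,0,0],"hand": 1},{"dp": [-220,-220,-160],"twist": [0,0,0],"hand": 1},{"dp": [-220,-220,-160],"twist": [0,0,0],"hand": 1},{"dp": [-220,-220,-160],"twist": [0,0,0],"hand": 1}])

```text
clock: 1.52
tool_pos: [0.3699, 0.2909, 0.4047]
eef_rot: [0.233, 0.972, 0.0, 0.0]
contact_force: [0.4, -0.4, -0.2]
opening: 0.997
finger_force: 0.0
```

Request:
step_arm(motion=[{"dp": [-220,-220,0],"twist": [0,0,0],"hand": 1},{"dp": [-220,-220,0],"twist": [0,0,0],"hand": 1},{"dp": [-220,-220,0],"twist": [0,0,0],"hand": 1},{"dp": [-220,-220,0],"twist": [0,0,0],"hand": 1},{"dp": [-220,-220,0],"twist": [0,0,0],"hand": 1}])

```text
clock: 2.15
tool_pos: [0.4661, -0.0051, 0.404]
eef_rot: [0.233, 0.972, 0.0, 0.001]
contact_force: [1.3, 0.5, 0.3]
opening: 1.002
finger_force: 0.0
```

```bash
python3 - <<'E'
from h import *
s,M=cam('wrist'); st=r.get_state(); print(st['clock'],st['tool_pos'],st['eef_rot'],st['q'].round(2)); print(np.array(s['mount']).round(3).tolist(),s['fx'])
np.savez('w1',p=s['pixels'],W=cloud(s,M)); save('w1.png',s['pixels'],1.25)
find('wrist',M,s,['carrier','knob_grip','lid','specimen_jar','wash_bottle','amber_bottle'])
E
```

```text
2.2 [ 0.46791236 -0.01498271  0.40381396] [ 0.23953762  0.97088049 -0.00298797  0.00196665] [-0.    0.31 -0.09  1.8   0.04  1.03  0.97]
[[-0.0, -0.951, -0.309, 0.082], [1.0, -0.0, -0.0, -0.001], [0.0, -0.309, 0.951, -0.124], [0.0, 0.0, 0.0, 1.0]] 292.5979658935553
wrist carrier 0.7 [0.554 0.032 0.052] px 367 196
wrist knob_grip 0.94 [0.605 0.094 0.273] px 476 276
wrist lid 0.6 [0.58  0.091 0.169] px 429 219
wrist specimen_jar 0.96 [0.409 0.032 0.063] px 329 116
wrist wash_bottle 0.76 [ 0.647 -0.075  0.108] px 336 282
wrist amber_bottle 0.63 [ 0.578 -0.15   0.079] px 279 258
wrist amber_bottle 0.36 [ 0.507 -0.365  0.028] px 167 261
wrist amber_bottle 0.33 [ 0.487 -0.347  0.081] px 153 263
```

View pics/w1.png

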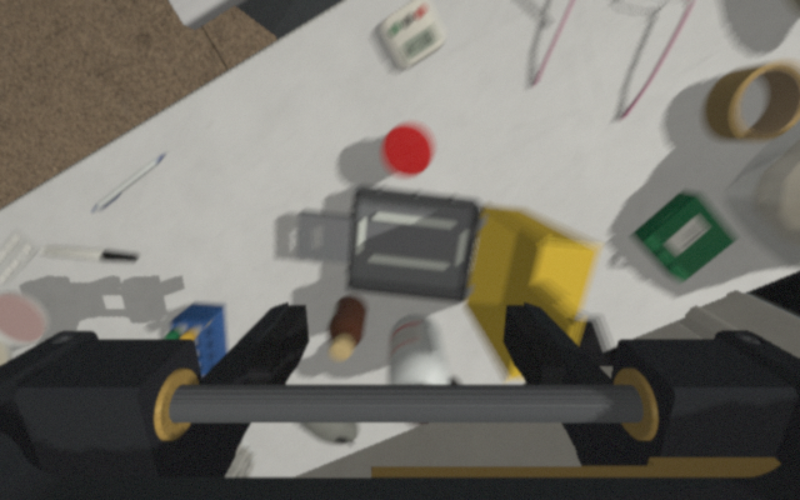

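The wrist view (800-scale) shows the carrier at about (415,245), with white rails inside it at (415,225)/(410,250), its nose to the left at (320,235), the jar at (408,148), and the lid right at (530,280). Next I fit the carrier pose from depth.

```bash
python3 - <<'E'
from h import *
s,M=cam('wrist'); st=r.get_state(); print(st['tool_pos'],st['eef_rot'])
np.savez('w2',p=s['pixels'],W=cloud(s,M))
def go(p,W,lab):
    p=p.astype(int); x,y,z=W[...,0],W[...,1],W[...,2]
    m=(p.max(-1)<125)&(np.ptp(p,axis=-1)<25)&(z>.043)&(z<.057)&(abs(x-.545)<.14)&(y>-.13)&(y<.13)
    m=m.astype(np.uint8); n,l,stt,c=cv2.connectedComponentsWithStats(m); k=1+np.argmax(stt[1:,4]); m=l>0
    # keep comps >15 px
    m=np.isin(l,[i for i in range(1,n) if stt[i,4]>15])
    q=W[m][:,:2]*1000; print(lab,len(q),stt[1:,4][stt[1:,4]>15], np.round(np.median(W[m][:,2]),4))
    from scipy.optimize import minimize
    # model: rim frame outlines 170x144 (5mm walls) + nose box x -156..-85, |y|<32
    def dist(v):
        a=v[2]; d=q-v[:2]; X=d@[np.cos(a),np.sin(a)]; Y=d@[-np.sin(a),np.cos(a)]
        fr=np.hypot(np.maximum(abs(X)-85,0),np.maximum(abs(Y)-72,0))
        ins=np.minimum(80-abs(X),67-abs(Y)); fr=fr+np.maximum(ins,0)
        no=np.hypot(np.maximum(np.maximum(-156-X,X+85),0),np.maximum(abs(Y)-32,0))
        return np.minimum(np.minimum(fr,no),12).mean()
    best=min((minimize(dist,[cx,cy,a],method='Nelder-Mead',options=dict(initial_simplex=np.array([[cx,cy,a],[cx+15,cy,a],[cx,cy+15,a],[cx,cy,a+.1]]))) for cx in(540,560) for cy in(0,20,40) for a in(.9,1.0,1.1)),key=lambda b:b.fun)
    print('   ',best.x[:2].round(1),np.degrees(best.x[2]).round(2),round(best.fun,2))
    y_=(p[...,0]>p[...,2]+50)&(abs(x-.6)<.12)&(y>.0)&(y<.25)&(z>.06)
    L=W[y_]*1000; a=best.x[2]; d=L[:,:2]-best.x[:2]; X=d@[np.cos(a),np.sin(a)];Y=d@[-np.sin(a),np.cos(a)]
    for zz in (70,110,150,190,240,270,285):
        k=abs(L[:,2]-zz)<8
        if k.sum()>5: print('   lid z',zz,'X',np.percentile(X[k],[2,50,98]).round(),'Y',np.percentile(Y[k],[1,99]).round())
    b=(p[...,2]>p[...,0]+30)&(abs(x-.53)<.12)&(abs(y+.4)<.1)&(z>.052)&(z<.068)
    if b.sum()>50: print('   rack',b.sum(),cv2.minAreaRect((W[b][:,:2]*1000).astype(np.float32)))
for n in('w2','scene','side'):
    f=np.load(n+'.npz'); go(f['p'],f['W'],n)
E
```

```text
[ 0.46546801 -0.00124442  0.40370137] [ 2.31499387e-01  9.72834974e-01  3.70496916e-04 -9.60261204e-05]
w2 2367 [2250  117] 0.0493
    [526.9 -22.6] 56.1 0.68
   lid z 70 X [ 87. 140. 142.] Y [-71.  73.]
   lid z 110 X [ 91. 144. 146.] Y [-71.  74.]
   lid z 150 X [ 95. 108. 146.] Y [-72.  75.]
   lid z 190 X [ 99. 110. 152.] Y [-72.  75.]
   lid z 240 X [105. 106. 119.] Y [18. 34.]
   lid z 270 X [108. 109. 129.] Y [ 9. 34.]
   lid z 285 X [109. 111. 116.] Y [16. 34.]
   rack 381 ((513.2420654296875, -378.7355651855469), (47.787818908691406, 90.84184265136719), 57.9212760925293)
scene 729 [729] 0.0479
    [528.2 -24.5] 56.18 0.23
   lid z 70 X [ 87. 142. 146.] Y [-73.  71.]
   lid z 110 X [ 92. 146. 151.] Y [-72.  71.]
   lid z 150 X [ 97. 151. 156.] Y [-73.  71.]
   lid z 190 X [ 99. 104. 153.] Y [-75.  73.]
   lid z 240 X [103. 107. 112.] Y [-33.  33.]
   lid z 270 X [107. 111. 116.] Y [-33.  31.]
   lid z 285 X [108. 112. 132.] Y [-33.  30.]
   rack 544 ((532.1990966796875, -390.8329772949219), (53.029972076416016, 131.58094787597656), 57.985660552978516)
side 881 [798  27  56] 0.0507
    [529.8 -23.4] 56.14 1.28
   lid z 70 X [ 88. 140. 146.] Y [-73.  73.]
   lid z 110 X [ 92. 145. 151.] Y [-73.  72.]
   lid z 150 X [ 96. 149. 155.] Y [-74.  72.]
   lid z 190 X [100. 129. 156.] Y [-74.  75.]
   lid z 240 X [104. 107. 114.] Y [-34.  34.]
   lid z 270 X [107. 111. 114.] Y [-32.  31.]
   lid z 285 X [108. 112. 117.] Y [-32.  32.]
   rack 465 ((534.7237548828125, -391.58734130859375), (47.89179992675781, 131.13299560546875), 57.532623291015625)
```

```bash
cat >> h.py <<'E'
C=np.array([.528,-.0235]); A=np.radians(56.1); UX=np.array([np.cos(A),np.sin(A)]); UY=np.array([-UX[1],UX[0]])
def plan(xyz,yd=None):
    "dp(mm), twist for TCP to xyz, tool down, tool y at yd degrees"
    st=r.get_state(); m=R.from_quat(st['eef_rot']).as_matrix()
    dp=m.T@(np.array(xyz)-st['tool_pos'])*1000
    if yd is None: tw=np.zeros(3)
    else:
        a=np.radians(yd); y=np.array([np.cos(a),np.sin(a),0]); z=np.array([0,0,-1.]); T=np.stack([np.cross(y,z),y,z],1)
        tw=R.from_matrix(m.T@T).as_rotvec()
    print('t',round(st['clock'],2),'tcp',st['tool_pos'].round(4),'yaw',np.degrees(np.arctan2(m[1,1],m[0,1])).round(1),'tilt z',m[:,2].round(3),'f',st['contact_force'].round(1),'| dp',dp.round(1),'tw',tw.round(3))
E
python3 -c "
from h import *
plan([.5335,-.3912,.17],57.8)"
```

```text
t 2.55 tcp [ 0.4655 -0.0012  0.4037] yaw 63.2 tilt z [-0.     0.001 -1.   ] f [0.7 0.  0.1] | dp [-236.5 -317.7  233.4] tw [ 0.001 -0.     0.095]
```

Request:
step_arm(motion=[{"dp": [-60,-80,30],"twist": [0,0,0],"hand": 1},{"dp": [-110,-150,70],"twist": [0,0,0],"hand": 1},{"dp": [-136,-198,93],"twist": [0,0,0],"hand": 1},{"dp": [-136,-198,93],"twist": [0,0,0],"hand": 1}])

```text
clock: 3.05
tool_pos: [0.4974, -0.2339, 0.3131]
eef_rot: [0.231, 0.973, 0.0, 0.0]
contact_force: [0.3, 0.7, 0.5]
opening: 1.0
finger_force: 0.0
```

Request:
step_arm(motion=[{"dp": [-35,-40,40],"twist": [0,0,0],"hand": 1},{"dp": [-70,-80,80],"twist": [0,0,0.05],"hand": 1},{"dp": [-100,-120,120],"twist": [0,0,0.095],"hand": 1},{"dp": [-100,-120,140],"twist": [0,0,0.095],"hand": 1},{"dp": [-100,-120,140],"twist": [0,0,0.095],"hand": 1}])

```text
clock: 3.68
tool_pos: [0.5306, -0.3845, 0.1713]
eef_rot: [0.279, 0.96, 0.001, -0.002]
contact_force: [0.7, 1.1, 0.2]
opening: 0.999
finger_force: 0.0
```

Request:
step_arm(motion=[{"dp": [0,0,0],"twist": [0,0,0],"hand": 1},{"dp": [0,0,0],"twist": [0,0,0],"hand": 1}])

```text
clock: 3.92
tool_pos: [0.5325, -0.3853, 0.1755]
eef_rot: [0.278, 0.961, -0.0, 0.001]
contact_force: [0.4, 0.2, 0.4]
opening: 0.998
finger_force: 0.0
```

```bash
python3 - <<'E'
from h import *
s,M=cam('wrist'); p=s['pixels'].astype(int); W=cloud(s,M); x,y,z=W[...,0],W[...,1],W[...,2]
save('w3.png',s['pixels'],1)
b=(p[...,2]>p[...,0]+30)&(abs(x-.53)<.1)&(abs(y+.39)<.1)&(z>.055)&(z<.066)
print('rack',b.sum(),cv2.minAreaRect((W[b][:,:2]*1000).astype(np.float32)),np.median(z[b]))
for t in('rack','tube_1'): find('wrist',M,s,[t])
plan([.5335,-.3912,.06],57.8)
E
```

```text
rack 4238 ((531.3716430664062, -390.7333984375), (47.70968246459961, 131.80169677734375), 57.985904693603516) 0.061881773152370895
wrist rack 0.77 [ 0.493 -0.532  0.05 ] px 171 248
wrist rack 0.63 [ 0.526 -0.389  0.059] px 318 202
wrist tube_1 0.97 [ 0.566 -0.426  0.082] px 306 271
wrist tube_1 0.88 [ 0.485 -0.371  0.083] px 307 155
wrist tube_1 0.85 [ 0.576 -0.409  0.081] px 329 269
wrist tube_1 0.76 [ 0.493 -0.352  0.09 ] px 335 152
t 4.08 tcp [ 0.5317 -0.3859  0.1749] yaw 57.6 tilt z [ 0.002 -0.001 -1.   ] f [-0.1 -0.6  0.2] | dp [ -4.1  -3.6 114.9] tw [ 0.     0.002 -0.003]
```

View pics/w3.png

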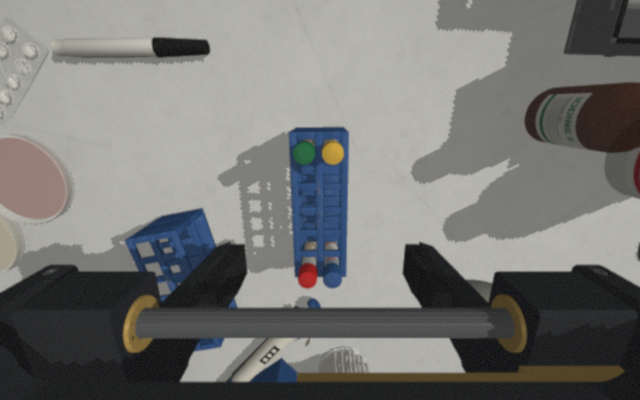

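The wrist view shows the tubed rack at (320,205) between the fingers, all four caps visible, and the empty rack clear at lower left (180,270). Now I go down and grip.

Request:
step_arm(motion=[{"dp": [-2.5,-4,50],"twist": [0,0,0],"hand": 1},{"dp": [-2.5,-4,95],"twist": [0,0,0],"hand": 1},{"dp": [-2.5,-4,115],"twist": [0,0,0],"hand": 1},{"dp": [-2.5,-4,115],"twist": [0,0,0],"hand": 1},{"dp": [-2.5,-4,115],"twist": [0,0,0],"hand": 1}])

```text
clock: 4.7
tool_pos: [0.5323, -0.3917, 0.0605]
eef_rot: [0.279, 0.96, -0.0, 0.002]
contact_force: [1.2, -0.0, -0.3]
opening: 1.0
finger_force: 0.0
```

Request:
step_arm(motion=[{"dp": [0,0,0],"twist": [0,0,0],"hand": 0.2},{"dp": [0,0,0],"twist": [0,0,0],"hand": 0.0},{"dp": [0,0,0],"twist": [0,0,0],"hand": -0.4},{"dp": [0,0,0],"twist": [0,0,0],"hand": -0.4},{"dp": [0,0,0],"twist": [0,0,0],"hand": -0.4}], force=15)

```text
clock: 5.32
tool_pos: [0.5313, -0.3907, 0.0588]
eef_rot: [0.279, 0.96, 0.0, 0.0]
contact_force: [-0.9, 0.5, 2.5]
opening: 0.515
finger_force: 14.7
```

Request:
step_arm(motion=[{"dp": [0,0,0],"twist": [0,0,0],"hand": -0.4},{"dp": [0,0,0],"twist": [0,0,0],"hand": -0.4}], force=20)

```text
clock: 5.58
tool_pos: [0.5313, -0.3907, 0.0588]
eef_rot: [0.279, 0.96, 0.0, 0.0]
contact_force: [-0.4, 1.1, 2.0]
opening: 0.518
finger_force: 19.6
```

```bash
python3 -c "
from h import *
plan([.5315,-.3907,.18],57.8)"
```

```text
t 5.58 tcp [ 0.5313 -0.3907  0.0588] yaw 57.6 tilt z [ 0.  0. -1.] f [-0.4  1.1  2. ] | dp [  -0.2    0.2 -121.2] tw [ 0.     0.    -0.004]
```

Request:
step_arm(motion=[{"dp": [0,0,-15],"twist": [0,0,0],"hand": -0.4},{"dp": [0,0,-55],"twist": [0,0,0],"hand": -0.4},{"dp": [0,0,-110],"twist": [0,0,0],"hand": -0.4},{"dp": [0,0,-165],"twist": [0,0,0],"hand": -0.4},{"dp": [0,0,-205],"twist": [0,0,0],"hand": -0.4}], force=20)

```text
clock: 6.2
tool_pos: [0.5311, -0.3915, 0.267]
eef_rot: [0.279, 0.96, -0.001, 0.001]
contact_force: [0.4, -0.7, -2.6]
opening: 0.517
finger_force: 19.9
```

Request:
step_arm(motion=[{"dp": [15,20,0],"twist": [0,0,-0.1],"hand": -0.4},{"dp": [35,50,0],"twist": [0,0,-0.25],"hand": -0.4},{"dp": [55,85,0],"twist": [0,0,-0.4],"hand": -0.4},{"dp": [75,115,0],"twist": [0,0,-0.55],"hand": -0.4},{"dp": [95,150,0],"twist": [0,0,-0.7],"hand": -0.4}], force=20)

```text
clock: 6.82
tool_pos: [0.5305, -0.213, 0.2643]
eef_rot: [-0.069, 0.998, -0.0, -0.0]
contact_force: [0.3, 0.2, -2.2]
opening: 0.512
finger_force: 19.9
```

```bash
python3 -c "
from h import *
print(r.get_state()['q'].round(2),r.get_state()['finger_force'])
plan([*C,.265],146.1)"
```

```text
[ 0.43  0.62 -0.22  1.73  0.17  0.82  1.84] 19.916787324473262
t 6.83 tcp [ 0.5305 -0.213   0.2643] yaw 97.9 tilt z [-0.    -0.001 -1.   ] f [ 0.3  0.2 -2.2] | dp [-23.5 188.   -0.9] tw [-0.001 -0.001 -0.841]
```

Request:
step_arm(motion=[{"dp": [-4,40,0],"twist": [0,0,-0.17],"hand": -0.4},{"dp": [-10,80,0],"twist": [0,0,-0.34],"hand": -0.4},{"dp": [-15,120,0],"twist": [0,0,-0.51],"hand": -0.4},{"dp": [-20,160,0],"twist": [0,0,-0.68],"hand": -0.4},{"dp": [-23.5,188,0],"twist": [0,0,-0.84],"hand": -0.4}], force=20)

```text
clock: 7.45
tool_pos: [0.5291, -0.0223, 0.2644]
eef_rot: [-0.471, 0.882, -0.0, 0.0]
contact_force: [0.9, -0.2, -1.9]
opening: 0.514
finger_force: 19.9
```

Request:
step_arm(motion=[{"dp": [0,0,30],"twist": [0,0,0],"hand": -0.4},{"dp": [0,0,70],"twist": [0,0,0],"hand": -0.4},{"dp": [0,0,70],"twist": [0,0,0],"hand": -0.4},{"dp": [0,0,70],"twist": [0,0,0],"hand": -0.4}], force=20)

```text
clock: 7.95
tool_pos: [0.5302, -0.0241, 0.195]
eef_rot: [-0.468, 0.884, -0.001, 0.001]
contact_force: [0.1, -0.3, -2.2]
opening: 0.516
finger_force: 19.9
```

```bash
python3 - <<'E'
from h import *
s,M=cam('wrist'); save('w4.png',s['pixels'],1); p=s['pixels'].astype(int); W=cloud(s,M); x,y,z=W[...,0],W[...,1],W[...,2]
st=r.get_state(); print(st['q'].round(2),st['finger_force'])
plan([*C,.075],146.1)
b=(p[...,2]>p[...,0]+30)&(np.hypot(x-C[0],y-C[1])<.12)&(z>.1)&(z<.25)
print(b.sum(),np.percentile(z[b],[1,50,90,99]).round(3)); zt=st['tool_pos'][2]
k=b&(abs(z-np.percentile(z[b],95))<.01); print(cv2.minAreaRect((W[b][:,:2]*1000).astype(np.float32)))
s,M=cam('side'); save('s4.png',s['pixels'][60:260,220:420],3)
E
```

```text
[ 0.2   0.68 -0.39  1.91  0.42  0.63  2.09] 19.917744887061417
t 8.0 tcp [ 0.5305 -0.024   0.1953] yaw 145.8 tilt z [ 0.003 -0.    -1.   ] f [-0.4 -0.4 -1.5] | dp [  1.1   2.6 120.3] tw [-0.002  0.002 -0.005]
15639 [0.141 0.198 0.199 0.214]
((527.7747802734375, -24.45215606689453), (127.28158569335938, 57.154029846191406), 56.142181396484375)
```

View pics/w4.png

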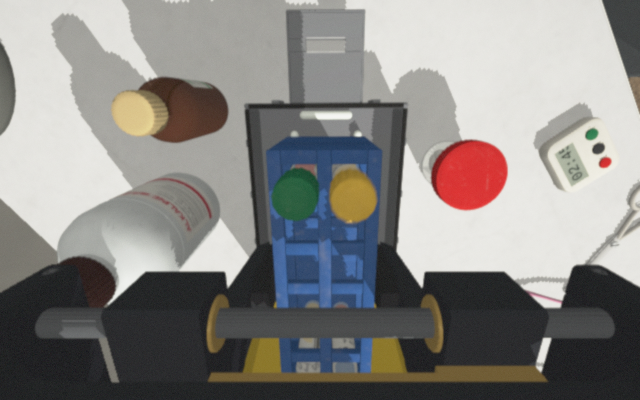

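View pics/s4.png

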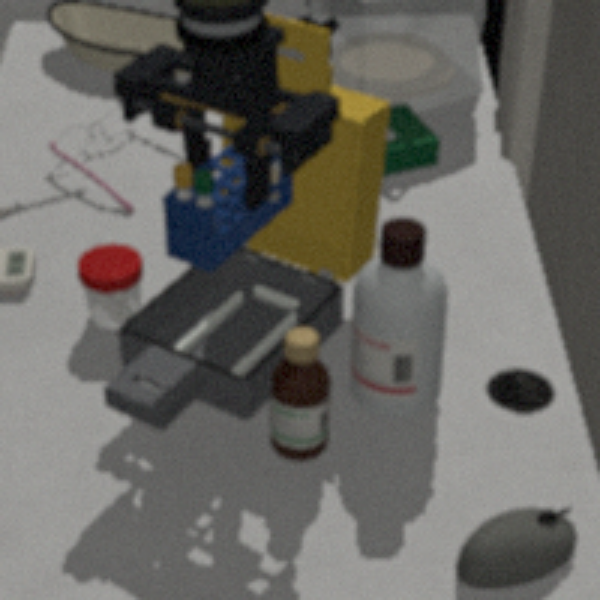

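The wrist view shows the rack hanging level (green and yellow caps at (296,195)/(353,195)), lined up above the carrier rim (248–405 px) and clear of the bottles. The side view agrees: rack upright, carrier below it, lid behind. Next I check the offset with a fit in the wrist frame.

```bash
python3 - <<'E'
from h import *
from scipy.optimize import minimize
s,M=cam('wrist'); p=s['pixels'].astype(int); W=cloud(s,M); x,y,z=W[...,0],W[...,1],W[...,2]
f=lambda q:((q-C)@UX*1000,(q-C)@UY*1000)
X=((x-C[0])*UX[0]+(y-C[1])*UX[1])*1000; Y=((x-C[0])*UY[0]+(y-C[1])*UY[1])*1000
rim=(z>.043)&(z<.056)&(abs(X)<110)&(abs(Y)<95)&(p.max(-1)<110)
for lo,hi,nm in((-95,-60,'front X'),):
    k=rim&(abs(Y)<60)&(X<-60); print('front rim X',np.percentile(X[k],[2,50,98]).round(1),'exp -85..-80',k.sum())
for sgn in(-1,1):
    k=rim&(abs(X+40)<35)&(Y*sgn>50); print('side rim Y',np.percentile(Y[k],[2,50,98]).round(1),k.sum())
    for xx in(-70,-40): 
        kk=k&(abs(X-xx)<12); print('   at X',xx,np.median(Y[kk]).round(1))
nose=(z>.03)&(z<.06)&(X<-95)&(X>-170)&(abs(Y)<50)&(p.max(-1)<130); print('nose X',np.percentile(X[nose],[1,99]).round(1),'Y',np.percentile(Y[nose],[1,99]).round(1))
wr=(z>.01)&(z<.026)&(abs(X)<80)&(abs(Y)<60)&(p.min(-1)>120); print('white',np.percentile(X[wr],[1,50,99]),np.percentile(Y[wr],[1,50,99]))
b=(p[...,2]>p[...,0]+30)&(z>.12)&(z<.205)&(abs(X)<90)&(abs(Y)<45); t=b&(z>.19)
print('rack top X',np.percentile(X[t],[.5,99.5]).round(1),'Y',np.percentile(Y[t],[1,99]).round(1),'z',np.median(z[t]))
for xx in(-60,-40,-20): 
    kk=t&(abs(X-xx)<6); print('   X',xx,np.percentile(Y[kk],[1,99]).round(1))
lo=b&(X<-55); print('end face z',np.percentile(z[lo],[1,99]).round(3))
for z0 in(.15,.165,.18,.195):
    k=lo&(abs(z-z0)<.005);print('  end X at z',z0,np.percentile(X[k],[3,50]).round(1) if k.sum() else None)
plan([*C,.075],146.1)
E
```

```text
front rim X [-108.4  -83.9  -80.5] exp -85..-80 1197
side rim Y [-70.8 -67.6 -66. ] 507
   at X -70 -67.6
   at X -40 -67.5
side rim Y [67.5 68.8 71.7] 471
   at X -70 69.1
   at X -40 68.8
nose X [-155.4  -95.8] Y [-31.1  23.1]
white [-77.95488416 -74.02119703 -53.75660686] [-33.67070082   0.57664374  34.75667013]
rack top X [-64.1  52.7] Y [-24.2  22.9] z 0.19866078838491352
   X -60 [-24.   22.6]
   X -40 [-24.4  23.1]
   X -20 [-24.1  22.9]
end face z [0.146 0.2  ]
  end X at z 0.15 [-64.2 -64. ]
  end X at z 0.165 [-64.1 -64. ]
  end X at z 0.18 [-64.2 -64. ]
  end X at z 0.195 [-64.1 -61.1]
t 8.1 tcp [ 0.5305 -0.024   0.1953] yaw 145.8 tilt z [ 0.003  0.    -1.   ] f [ 0.1  0.7 -1.8] | dp [  1.2   2.6 120.3] tw [-0.003  0.002 -0.005]
```

Request:
step_arm(motion=[{"dp": [2.5,1.3,30],"twist": [0,0,-0.005],"hand": -0.4},{"dp": [2.5,1.3,60],"twist": [0,0,-0.005],"hand": -0.4},{"dp": [2.5,1.3,90],"twist": [0,0,-0.005],"hand": -0.4},{"dp": [2.5,1.3,110],"twist": [0,0,-0.005],"hand": -0.4},{"dp": [2.5,1.3,120],"twist": [0,0,-0.005],"hand": -0.4}], force=20)

```text
clock: 8.72
tool_pos: [0.5275, -0.0252, 0.0736]
eef_rot: [-0.47, 0.883, -0.0, 0.0]
contact_force: [0.1, 0.4, -2.3]
opening: 0.518
finger_force: 19.9
```

Request:
step_arm(motion=[{"dp": [0,0,0],"twist": [0,0,0],"hand": -0.4},{"dp": [0,0,3],"twist": [0,0,0],"hand": -0.4},{"dp": [0,0,6],"twist": [0,0,0],"hand": -0.4},{"dp": [0,0,8],"twist": [0,0,0],"hand": -0.4},{"dp": [0,0,8],"twist": [0,0,0],"hand": -0.4}], force=20)

```text
clock: 9.35
tool_pos: [0.5269, -0.0251, 0.0664]
eef_rot: [-0.47, 0.882, -0.0, 0.0]
contact_force: [-1.7, -0.4, 3.6]
opening: 0.517
finger_force: 19.4
```

Request:
step_arm(motion=[{"dp": [0,0,0],"twist": [0,0,0],"hand": 0.15},{"dp": [0,0,0],"twist": [0,0,0],"hand": 0.4},{"dp": [0,0,0],"twist": [0,0,0],"hand": 0.4},{"dp": [0,0,0],"twist": [0,0,0],"hand": 0.4}])

```text
clock: 9.85
tool_pos: [0.527, -0.0253, 0.0656]
eef_rot: [-0.47, 0.883, 0.0, 0.0]
contact_force: [-0.6, 0.6, 0.1]
opening: 0.7
finger_force: 0.0
```

Request:
step_arm(motion=[{"dp": [0,0,-30],"twist": [0,0,0],"hand": 0.4},{"dp": [0,0,-80],"twist": [0,0,0],"hand": 0.4},{"dp": [0,0,-135],"twist": [0,0,0],"hand": 0.4},{"dp": [0,0,-180],"twist": [0,0,0],"hand": 0.4},{"dp": [0,0,-180],"twist": [0,0,0],"hand": 0.4}])

```text
clock: 10.48
tool_pos: [0.5289, -0.0251, 0.2489]
eef_rot: [-0.47, 0.883, -0.002, 0.003]
contact_force: [0.1, 0.2, -0.1]
opening: 0.698
finger_force: 0.0
```

```bash
python3 - <<'E'
from h import *
s,M=cam('wrist'); save('w5.png',s['pixels'],1); p=s['pixels'].astype(int); W=cloud(s,M); x,y,z=W[...,0],W[...,1],W[...,2]
plan([*C,.25],146.1)
X=((x-C[0])*UX[0]+(y-C[1])*UX[1])*1000; Y=((x-C[0])*UY[0]+(y-C[1])*UY[1])*1000
t=(p[...,2]>p[...,0]+30)&(z>.05)&(z<.08)&(abs(X)<90)&(abs(Y)<45)
print('rack top X',np.percentile(X[t],[.5,99.5]).round(1),'Y',np.percentile(Y[t],[1,99]).round(1),'z',np.percentile(z[t],[50,90]),np.polyfit(X[t],z[t]*1000,1),np.polyfit(Y[t],z[t]*1000,1))
find('wrist',M,s,['tube_1'])
E
```

```text
t 10.53 tcp [ 0.5276 -0.0254  0.2469] yaw 146.1 tilt z [ 0.003 -0.    -1.   ] f [-0.3  0.5 -0. ] | dp [-1.8  0.7 -3.1] tw [-0.003  0.002 -0.   ]
rack top X [-67.2  61.6] Y [-21.   25.6] z [0.06978219 0.07070375] [7.21322986e-03 6.95904523e+01] [1.37316674e-03 6.95218530e+01]
wrist tube_1 0.83 [0.558 0.009 0.094] px 319 234
wrist tube_1 0.53 [0.541 0.021 0.094] px 338 234
wrist tube_1 0.51 [ 0.488 -0.061  0.093] px 338 138
wrist tube_1 0.49 [ 0.505 -0.078  0.094] px 313 134
```

View pics/w5.png

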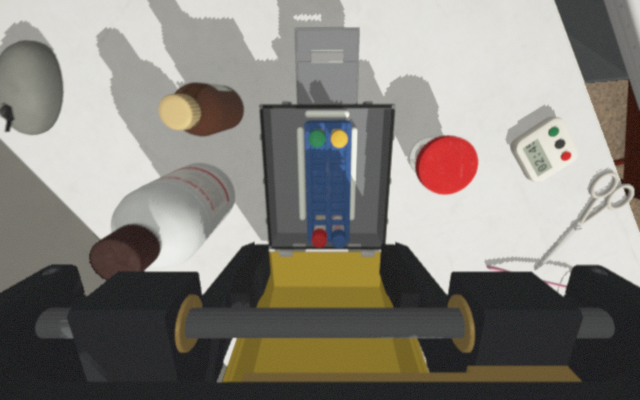

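The rack is seated between the rails: top at 70 mm, level, all four caps at (317,138)/(339,138)/(320,238)/(339,238), and the bystanders are untouched. Next I rise and turn half round. Then I push the lid from behind with the open fingers straddling the knob on the nose.

Request:
step_arm(motion=[{"dp": [0,0,-60],"twist": [0,0,0],"hand": 0.36},{"dp": [0,0,-120],"twist": [0,0,0],"hand": 0.36},{"dp": [0,0,-150],"twist": [0,0,0.18],"hand": 0.36},{"dp": [0,0,-150],"twist": [0,0,0.36],"hand": 0.36},{"dp": [0,0,-150],"twist": [0,0,0.54],"hand": 0.36}])

```text
clock: 11.2
tool_pos: [0.5264, -0.0256, 0.394]
eef_rot: [-0.215, 0.977, 0.0, -0.002]
contact_force: [-0.1, -0.1, -0.9]
opening: 0.682
finger_force: 0.0
```

Request:
step_arm(motion=[{"dp": [0,0,0],"twist": [0,0,0.18],"hand": 0.36},{"dp": [0,0,0],"twist": [0,0,0.36],"hand": 0.36},{"dp": [0,0,0],"twist": [0,0,0.54],"hand": 0.36},{"dp": [0,0,0],"twist": [0,0,0.72],"hand": 0.36},{"dp": [0,0,0],"twist": [0,0,0.9],"hand": 0.36}])

```text
clock: 11.82
tool_pos: [0.5262, -0.0255, 0.3934]
eef_rot: [0.231, 0.973, -0.001, -0.002]
contact_force: [0.1, -0.1, 1.0]
opening: 0.675
finger_force: 0.0
```

Request:
step_arm(motion=[{"dp": [0,0,0],"twist": [0,0,0.18],"hand": 0.36},{"dp": [0,0,0],"twist": [0,0,0.36],"hand": 0.36},{"dp": [0,0,0],"twist": [0,0,0.54],"hand": 0.36},{"dp": [0,0,0],"twist": [0,0,0.72],"hand": 0.36},{"dp": [0,0,0],"twist": [0,0,0.9],"hand": 0.36}])

```text
clock: 12.45
tool_pos: [0.5262, -0.0254, 0.3935]
eef_rot: [0.631, 0.775, -0.002, -0.001]
contact_force: [0.5, -0.5, -0.3]
opening: 0.676
finger_force: 0.0
```

Request:
step_arm(motion=[{"dp": [0,0,0],"twist": [0,0,0.18],"hand": 0.36},{"dp": [0,0,0],"twist": [0,0,0.36],"hand": 0.36},{"dp": [0,0,0],"twist": [0,0,0.54],"hand": 0.36},{"dp": [0,0,0],"twist": [0,0,0.72],"hand": 0.36},{"dp": [0,0,0],"twist": [0,0,0.8],"hand": 0.36}])

```text
clock: 13.08
tool_pos: [0.5262, -0.0253, 0.3936]
eef_rot: [0.883, 0.469, -0.002, -0.0]
contact_force: [-0.2, 0.5, -0.4]
opening: 0.682
finger_force: 0.0
```

```bash
python3 - <<'E'
from h import *
print(r.get_state()['q'].round(2),r.get_state()['opening'])
T=C+.150*UX; plan([*T,.395],-33.9)
# what stands behind the lid, above 0.2, from stored clouds
for n in('scene','side'):
    W=np.load(n+'.npz')['W']; d=W[...,:2]-C; X=d@UX; Y=d@UY; k=(W[...,2]>.2)&(X>.125)&(X<.3)&(abs(Y)<.15); print(n,k.sum(), np.percentile(X[k],[0,50]) if k.sum() else '', np.percentile(Y[k],[0,100]) if k.sum() else '', np.percentile(W[...,2][k],[0,100]) if k.sum() else '')
E
```

```text
[-0.23  0.42  0.29  1.67 -0.13  1.07 -0.49] 0.6821189448662573
t 13.07 tcp [ 0.5262 -0.0253  0.3936] yaw -34.0 tilt z [-0.004 -0.001 -1.   ] f [-0.2  0.5 -0.4] | dp [152.5   0.2  -2. ] tw [-0.003  0.004 -0.002]
scene 197 [0.12512422 0.14232979] [-0.07229311  0.07071478] [0.20747623 0.28333738]
side 197 [0.12501726 0.14197208] [-0.07334242  0.06979335] [0.20027176 0.28773945]
```

Request:
step_arm(motion=[{"dp": [50,0,0],"twist": [0,0,0],"hand": 0.36},{"dp": [105,0,0],"twist": [0,0,0],"hand": 0.36},{"dp": [152,-0.5,0],"twist": [0,0,0],"hand": 0.36},{"dp": [152,-0.5,0],"twist": [0,0,0],"hand": 0.36},{"dp": [152,-0.5,20],"twist": [0,0,0],"hand": 0.36}])

```text
clock: 13.7
tool_pos: [0.6113, 0.1005, 0.3746]
eef_rot: [0.882, 0.471, -0.001, 0.001]
contact_force: [-0.5, -0.7, -0.0]
opening: 0.677
finger_force: 0.0
```

Request:
step_arm(motion=[{"dp": [0,0,30],"twist": [0,0,0],"hand": 0.36},{"dp": [0,0,70],"twist": [0,0,0],"hand": 0.36},{"dp": [0,0,96],"twist": [0,0,0],"hand": 0.36},{"dp": [0,0,96],"twist": [0,0,0],"hand": 0.36},{"dp": [0,0,96],"twist": [0,0,0],"hand": 0.36}])

```text
clock: 14.32
tool_pos: [0.6114, 0.1004, 0.2802]
eef_rot: [0.882, 0.471, 0.0, 0.001]
contact_force: [-0.1, 0.2, 0.2]
opening: 0.682
finger_force: 0.0
```

```bash
python3 - <<'E'
from h import *
s,M=cam('side'); save('s6.png',s['pixels'][20:220,220:420],3)
T=C+.099*UX; plan([*T,.278],-33.9); print((r.get_state()['tool_pos'][:2]-C)@np.stack([UX,UY],1))
E
```

```text
t 14.38 tcp [0.6117 0.1007 0.2808] yaw -33.8 tilt z [ 0.002 -0.    -1.   ] f [-0.6 -0.3  0.7] | dp [-50.8  -0.2   2.7] tw [ 0.002 -0.001  0.001]
[ 0.14977074 -0.00018485]
```

View pics/s6.png

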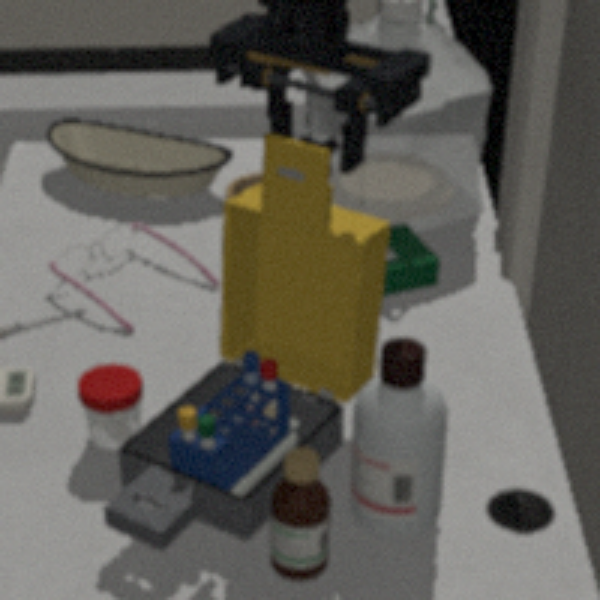

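The side crop shows the fingers behind the lid's nose, one each side of it (280,120)/(352,130). The rack sits in the carrier with its four caps, and the bottles and jar are in place. I start the push.

Request:
step_arm(motion=[{"dp": [-25,-0.3,2],"twist": [0,0,0],"hand": 0.36},{"dp": [-51,-0.3,2],"twist": [0,0,0],"hand": 0.36},{"dp": [-86,-0.3,4],"twist": [0,0,0],"hand": 0.36},{"dp": [-106,-0.3,8],"twist": [0,0,0],"hand": 0.36},{"dp": [-126,-0.3,14],"twist": [0,0,0],"hand": 0.36}])

```text
clock: 15.0
tool_pos: [0.5419, -0.0031, 0.2676]
eef_rot: [0.882, 0.471, 0.003, 0.001]
contact_force: [1.4, 2.2, 1.7]
opening: 0.677
finger_force: 1.2
```

```bash
python3 - <<'E'
from h import *
T=C-.0132*UX; plan([*T,.249],-33.9); s,M=cam('side')
p=s['pixels'].astype(int);W=cloud(s,M); x,y,z=W[...,0],W[...,1],W[...,2]
k=(p[...,0]>p[...,2]+60)&(p[...,0]>90)&(abs(x-.58)<.16)&(abs(y-.05)<.2)&(z>.06)
d=W[k][:,:2]-C; X=d@UX*1000;Y=d@UY*1000;Z=W[k][:,2]*1000; n=abs(Y)<34; i=np.argmax(Z*n); print('lid top pt',X[i],Y[i],Z[i],'Xmin',np.percentile(X,1), 'angle',np.arctan2(Z[i]-50.5,84-X[i]))
E
```

```text
t 15.0 tcp [ 0.5419 -0.0031  0.2676] yaw -33.8 tilt z [ 0.005  0.001 -1.   ] f [1.4 2.2 1.7] | dp [-37.9  -0.3  18.4] tw [ 0.003 -0.004  0.002]
lid top pt -2.886457605555407 -9.154149816694439 280.92572581708333 Xmin -56.47818724988831 angle 1.21021274728003
```

Request:
step_arm(motion=[{"dp": [-19,0,8],"twist": [0,0,0],"hand": 0.36},{"dp": [-37,0,18],"twist": [0,0,0],"hand": 0.36},{"dp": [-54,0,29],"twist": [0,0,0],"hand": 0.36},{"dp": [-70,0,42],"twist": [0,0,0],"hand": 0.36},{"dp": [-85,0,57],"twist": [0,0,0],"hand": 0.36}])

```text
clock: 15.68
tool_pos: [0.4948, -0.0739, 0.2096]
eef_rot: [0.882, 0.471, 0.002, 0.001]
contact_force: [0.7, 1.8, 0.3]
opening: 0.68
finger_force: 0.6
```

Request:
step_arm(motion=[{"dp": [-13,0,16],"twist": [0,0,0],"hand": 0.36},{"dp": [-24,0,33],"twist": [0,0,0],"hand": 0.36},{"dp": [-34,0,52],"twist": [0,0,0],"hand": 0.36},{"dp": [-41,0,71],"twist": [0,0,0],"hand": 0.36},{"dp": [-47,0,90],"twist": [0,0,0],"hand": 0.36}])

```text
clock: 16.3
tool_pos: [0.4687, -0.1133, 0.119]
eef_rot: [0.882, 0.471, 0.001, 0.001]
contact_force: [0.1, -0.1, 0.9]
opening: 0.678
finger_force: 0.2
```

```bash
python3 - <<'E'
from h import *
T=C-.113*UX; plan([*T,.0785],-33.9); s,M=cam('side'); save('s7.png',s['pixels'][60:260,220:420],3)
E
```

```text
t 16.3 tcp [ 0.4687 -0.1133  0.119 ] yaw -33.8 tilt z [ 0.003 -0.001 -1.   ] f [ 0.1 -0.1  0.9] | dp [-5.4 -1.  40.5] tw [ 0.003 -0.001  0.001]
```

View pics/s7.png

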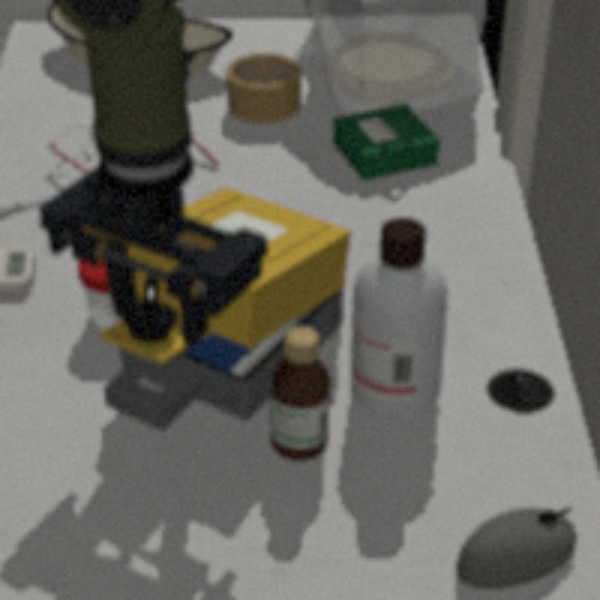

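The crop shows the lid nearly shut, with the fingers (125,300)/(190,310) either side of the knob and the rack beneath it. I press it home.

Request:
step_arm(motion=[{"dp": [-3,-0.5,14],"twist": [0,0,0],"hand": 0.36},{"dp": [-5,-0.5,28],"twist": [0,0,0],"hand": 0.36},{"dp": [-5,-0.5,38],"twist": [0,0,0],"hand": 0.36},{"dp": [-5,-0.5,42],"twist": [0,0,0],"hand": 0.36},{"dp": [-5,-0.5,42],"twist": [0,0,0],"hand": 0.36}])

```text
clock: 16.98
tool_pos: [0.4646, -0.1169, 0.079]
eef_rot: [0.882, 0.471, 0.001, 0.001]
contact_force: [-3.5, 1.5, 28.2]
opening: 0.679
finger_force: 13.9
```

```bash
python3 - <<'E'
from h import *
T=C-.130*UX; plan([*T,.15],1.1)
E
```

```text
t 16.98 tcp [ 0.4646 -0.1169  0.079 ] yaw -33.8 tilt z [ 0.002 -0.    -1.   ] f [-3.5  1.5 28.2] | dp [-17.    0.7 -71. ] tw [ 0.002 -0.    -0.609]
```

Request:
step_arm(motion=[{"dp": [0,0,-20],"twist": [0,0,0],"hand": 0.36},{"dp": [0,0,-80],"twist": [0,0,0],"hand": 0.5},{"dp": [-17,0.7,-110],"twist": [0,0,0],"hand": 0.5},{"dp": [-17,0.7,-110],"twist": [0,0,0],"hand": 0.5},{"dp": [-17,0.7,-110],"twist": [0,0,0],"hand": 0.5}])

```text
clock: 17.6
tool_pos: [0.4553, -0.1307, 0.1861]
eef_rot: [0.882, 0.471, -0.0, -0.0]
contact_force: [0.2, 0.7, -0.2]
opening: 0.75
finger_force: 0.0
```

Request:
step_arm(motion=[{"dp": [0,0,0],"twist": [0,0,-0.17],"hand": 0.0},{"dp": [0,0,0],"twist": [0,0,-0.34],"hand": 0.0},{"dp": [0,0,0],"twist": [0,0,-0.51],"hand": 0.0},{"dp": [0,0,0],"twist": [0,0,-0.61],"hand": 0.0},{"dp": [0,0,0],"twist": [0,0,-0.61],"hand": 0.0}])

```text
clock: 18.23
tool_pos: [0.4549, -0.1305, 0.1854]
eef_rot: [0.7, 0.714, -0.0, -0.001]
contact_force: [0.0, 1.0, -0.4]
opening: 0.502
finger_force: 0.0
```

```bash
cat > knob.py <<'E'
from h import *
import sys
from scipy.ndimage import median_filter
for n in ('wrist','side','scene'):
    s,M=cam(n); W=cloud(s,M); p=s['pixels'].astype(int); x,y,z=W[...,0],W[...,1],W[...,2]
    if n=='wrist': save(sys.argv[1],s['pixels'],1)
    X=((x-C[0])*UX[0]+(y-C[1])*UX[1])*1000; Y=((x-C[0])*UY[0]+(y-C[1])*UY[1])*1000
    k=(p.max(-1)<90)&(z>.085)&(z<.112)&(abs(X+130)<34)&(abs(Y)<34)
    if k.sum()>20:
        q=np.stack([x[k],y[k]],1)*1000; print(n,'bar',k.sum(),cv2.minAreaRect(q.astype(np.float32)),'XY',X[k].mean().round(1),Y[k].mean().round(1),'z',np.percentile(z[k],[50,95]).round(4))
    L=(p[...,0]>p[...,2]+60)&(X>-70)&(X<70)&(abs(Y)<60)&(z>.09)
    if L.sum()>20: print('lid top z',np.median(z[L]),np.polyfit(X[L],z[L]*1000,1).round(4))
    find(n,M,s,['knob_grip'])
plan([*(C-.130*UX),.096],1.1); print(r.get_state()['q'].round(2))
E
python3 knob.py w8.png
```

```text
wrist bar 855 ((454.8720703125, -130.44003295898438), (12.854172706604004, 43.85212326049805), 1.1516050100326538) XY -126.2 3.5 z [0.1021 0.1033]
lid top z 0.10859757298776647 [9.000000e-04 1.087266e+02]
wrist knob_grip 0.71 [ 0.453 -0.132  0.078] px 324 210
side bar 79 ((457.5303039550781, -129.6103057861328), (12.63504695892334, 50.00457000732422), 2.0508008003234863) XY -132.2 -4.5 z [0.1031 0.1062]
lid top z 0.11137987307056935 [2.40000e-03 1.11487e+02]
scene bar 114 ((455.52996826171875, -132.9285430908203), (14.084796905517578, 44.99239730834961), 0.9538733959197998) XY -134.2 -0.3 z [0.0982 0.1025]
lid top z 0.10741857927070425 [1.100000e-03 1.074648e+02]
scene knob_grip 0.66 [ 0.452 -0.14   0.081] px 255 211
t 18.52 tcp [ 0.4552 -0.1311  0.1865] yaw 1.1 tilt z [-0.  0. -1.] f [-0.5  0.3  0.4] | dp [-0.3  0.3 90.5] tw [-0. -0.  0.]
[ 0.2   0.62 -0.03  2.09  0.05  0.43  0.15]
```

View pics/w8.png

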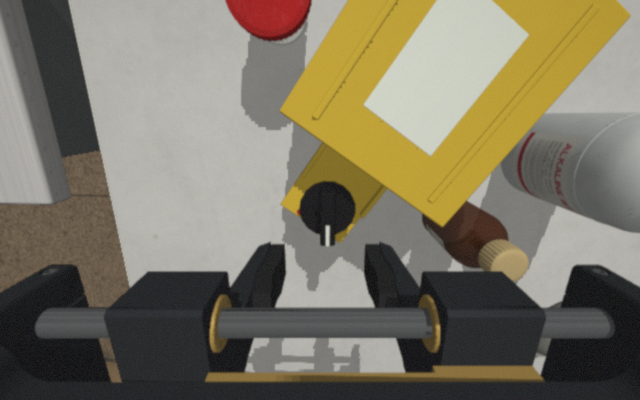

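The lid is shut (top level at 108.6 mm), and the knob bar is at px (327,215), at 1.2° and centred under the TCP within 1 mm. Next I lower, grip, press and turn.

Request:
step_arm(motion=[{"dp": [0,0,40],"twist": [0,0,0],"hand": -0.2},{"dp": [0,0,70],"twist": [0,0,0],"hand": -0.2},{"dp": [0,0,83],"twist": [0,0,0],"hand": -0.2},{"dp": [0,0,83],"twist": [0,0,0],"hand": -0.2},{"dp": [0,0,83],"twist": [0,0,0],"hand": -0.2}])

```text
clock: 19.15
tool_pos: [0.4558, -0.1315, 0.1045]
eef_rot: [0.7, 0.714, 0.0, 0.001]
contact_force: [0.2, -0.6, 0.9]
opening: 0.399
finger_force: 0.0
```

Request:
step_arm(motion=[{"dp": [0,0,0],"twist": [0,0,0],"hand": -0.9},{"dp": [0,0,0],"twist": [0,0,0],"hand": -0.9},{"dp": [0,0,0],"twist": [0,0,0],"hand": -0.9},{"dp": [0,0,0],"twist": [0,0,0],"hand": -0.9}], force=30)

```text
clock: 19.65
tool_pos: [0.4565, -0.1314, 0.1041]
eef_rot: [0.7, 0.714, 0.001, 0.001]
contact_force: [2.3, 0.4, 3.2]
opening: 0.134
finger_force: 30.0
```

Request:
step_arm(motion=[{"dp": [0,0,5],"twist": [0,0,0],"hand": -0.9},{"dp": [0,0,10],"twist": [0,0,0],"hand": -0.9},{"dp": [0,0,13],"twist": [0,0,0],"hand": -0.9},{"dp": [0,0,13],"twist": [0,0,0],"hand": -0.9}], force=40)

```text
clock: 20.15
tool_pos: [0.4566, -0.1314, 0.0919]
eef_rot: [0.7, 0.714, 0.001, 0.001]
contact_force: [1.6, 1.0, 18.7]
opening: 0.13
finger_force: 40.0
```

Request:
step_arm(motion=[{"dp": [0,0,0],"twist": [0,0,0.12],"hand": -0.9},{"dp": [0,0,0],"twist": [0,0,0.26],"hand": -0.9},{"dp": [0,0,0],"twist": [0,0,0.4],"hand": -0.9},{"dp": [0,0,0],"twist": [0,0,0.54],"hand": -0.9},{"dp": [0,0,0],"twist": [0,0,0.68],"hand": -0.9}], force=40)

```text
clock: 20.78
tool_pos: [0.4564, -0.1314, 0.0919]
eef_rot: [0.899, 0.438, 0.001, 0.001]
contact_force: [1.8, 1.9, 19.3]
opening: 0.135
finger_force: 40.0
```

```bash
python3 -c "
from h import *
st=r.get_state(); print(st['moment'].round(2),st['q'].round(2),st['finger_force']); plan([.4566,-.1314,.0919],-68.8)"
```

```text
[ 0.27 -0.1   0.07] [ 0.14  0.81  0.07  2.15 -0.27  0.18 -0.22] 40.00059871003032
t 20.77 tcp [ 0.4564 -0.1314  0.0919] yaw -38.1 tilt z [ 0.003 -0.    -1.   ] f [ 1.8  1.9 19.3] | dp [0.1 0.2 0. ] tw [ 0.002 -0.002  0.536]
```

Request:
step_arm(motion=[{"dp": [0,0,0],"twist": [0,0,0.14],"hand": -0.9},{"dp": [0,0,0],"twist": [0,0,0.28],"hand": -0.9},{"dp": [0,0,0],"twist": [0,0,0.42],"hand": -0.9},{"dp": [0,0,0],"twist": [0,0,0.54],"hand": -0.9},{"dp": [0,0,0],"twist": [0,0,0.58],"hand": -0.9}], force=40)

```text
clock: 21.4
tool_pos: [0.4564, -0.1312, 0.0919]
eef_rot: [0.986, 0.164, 0.001, 0.0]
contact_force: [0.4, 1.7, 19.0]
opening: 0.136
finger_force: 40.0
```

```bash
python3 -c "
from h import *
st=r.get_state(); print(st['moment'].round(2),st['q'].round(2),st['finger_force']); plan([.4566,-.1314,.0919],-68.8)"
```

```text
[ 0.23 -0.16  0.45] [ 0.1   0.82  0.14  2.15 -0.54  0.2  -0.52] 40.008505806326866
t 21.4 tcp [ 0.4564 -0.1312  0.0919] yaw -71.1 tilt z [ 0.003 -0.    -1.   ] f [ 0.4  1.7 19. ] | dp [ 0.1  0.2 -0. ] tw [ 0.001 -0.003 -0.04 ]
```

Request:
step_arm(motion=[{"dp": [0,0,-3],"twist": [0,0,0],"hand": -0.9},{"dp": [0,0,-6],"twist": [0,0,-0.01],"hand": -0.9},{"dp": [0,0,-7.5],"twist": [0,0,-0.02],"hand": -0.9},{"dp": [0,0,-7.5],"twist": [0,0,-0.03],"hand": -0.9}], force=30)

```text
clock: 21.9
tool_pos: [0.4563, -0.1312, 0.0985]
eef_rot: [0.984, 0.18, 0.001, 0.0]
contact_force: [3.2, -0.2, 6.0]
opening: 0.139
finger_force: 30.0
```

Request:
step_arm(motion=[{"dp": [0,0,0],"twist": [0,0,0],"hand": -0.4},{"dp": [0,0,0],"twist": [0,0,0],"hand": -0.2},{"dp": [0,0,0],"twist": [0,0,0],"hand": -0.2},{"dp": [0,0,-30],"twist": [0,0,0],"hand": -0.2},{"dp": [0,0,-85],"twist": [0,0,0],"hand": -0.2}])

```text
clock: 22.52
tool_pos: [0.4539, -0.131, 0.1827]
eef_rot: [0.984, 0.179, -0.002, -0.001]
contact_force: [1.1, -0.1, 1.0]
opening: 0.402
finger_force: 0.0
```

Request:
step_arm(motion=[{"dp": [0,0,-30],"twist": [0,0,0],"hand": -0.2},{"dp": [0,0,-30],"twist": [0,0,0],"hand": -0.2},{"dp": [0,0,-30],"twist": [0,0,0],"hand": -0.2}])

```text
clock: 22.9
tool_pos: [0.4546, -0.1309, 0.2124]
eef_rot: [0.984, 0.18, -0.001, -0.0]
contact_force: [-0.1, 0.4, 0.2]
opening: 0.4
finger_force: 0.0
```

```bash
python3 knob.py w9.png
```

```text
wrist bar 624 ((456.0997619628906, -131.0398712158203), (42.592288970947266, 12.461801528930664), 20.48297882080078) XY -126.2 -2.2 z [0.0971 0.0984]
lid top z 0.10847000312863772 [2.00000e-04 1.08588e+02]
wrist knob_grip 0.86 [ 0.455 -0.13   0.071] px 324 193
side bar 116 ((457.73583984375, -130.93719482421875), (44.03081512451172, 15.397790908813477), 19.354782104492188) XY -130.4 -3.2 z [0.095  0.1014]
lid top z 0.11138223900498068 [4.000000e-03 1.114401e+02]
side knob_grip 0.57 [ 0.457 -0.137  0.086] px 268 178
scene bar 87 ((455.8361511230469, -132.99832153320312), (46.15530014038086, 13.31490707397461), 22.430315017700195) XY -133.0 -2.1 z [0.0945 0.0979]
lid top z 0.10728694251892668 [3.600000e-03 1.074764e+02]
scene knob_grip 0.49 [ 0.455 -0.139  0.073] px 256 213
t 23.2 tcp [ 0.4549 -0.1313  0.2124] yaw -69.3 tilt z [-0.002  0.    -1.   ] f [-0.4  0.2 -0.6] | dp [  0.7   0.4 116.4] tw [-2.000e-03  1.000e-03 -1.229e+00]
[-0.05  0.61  0.37  2.08 -0.42  0.53 -0.58]
```

View pics/w9.png

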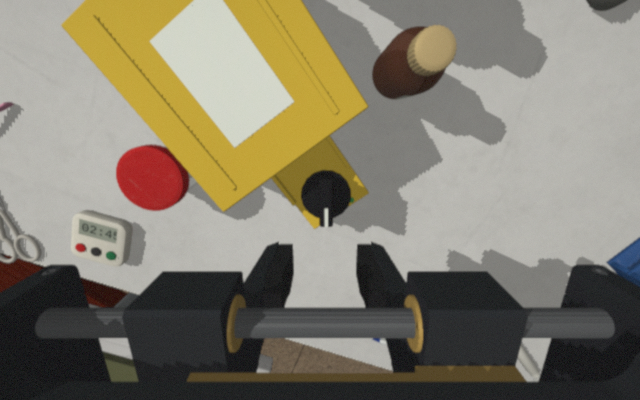

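The view shows the knob bar at (327,205), turned 70° to its stop and resting 5 mm down in its catch. The lid is level, the jar and bottles are standing, and the gripper is clear. I'm handing in.

```bash
python3 -c "
from plant import r
print(r.finish_job())"
```

```text
the job is handed in; nothing more can be done
None
```

The rack with its four tubes is seated in the carrier, the lid is shut, and the knob is turned to its stop and caught 5 mm down; I saw no bottle or jar moved, and I handed the job in at about 23 s.

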